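# Seat a taper-shank chuck in an upright lab spindle

## Task

Take the round chuck out of its black block and fit it in the upright spindle: put its tapered shank down the bore, turn the chuck until the cross slot under its flange drops over the spindle's four driving dogs, then press it fully home past the two spring rollers so that it sits flush and upright on the spindle nose. Leave it there, and leave the bottle, the glass dish and the wrench where they are.

Things in the scene. Friction and masses are not known exactly. Their poses are not given: they have to be found in the camera images.
- chuck: Aluminium chuck, 0.36 to 0.54 kg, loose; starts upright in the black block. Origin: centre of its flange's flat underside, z up its axis. Flange: radius 40 mm, 0 to 11 mm up; a cross of two slots 15 mm wide, 11 mm deep runs right across its underside along the chuck's x and y axes (fits the dogs four ways, a quarter turn apart). On it a disc, radius 45 mm, 11 to 23 mm up, lower edge bevelled 3 mm.
- chuck_tip (a point): Tip of the chuck's steel shank, 76 mm below the chuck's origin on its axis. From the flange down: a 1:5 taper, 28 mm in diameter at the flange and 19.6 mm 42 mm below, then a straight pilot 13 mm in diameter and 34 mm long, with a chamfered tip.
- chuck_knob (a point): Centre of the flat top of the chuck's round grip knob: 26 mm in diameter, 40 mm tall, on the axis; its top is 63 mm above the chuck's origin.
- chuck_arm (a point): Top of the outer end of one of three straight steel arms that lie on top of the chuck's disc and run out level from the knob to 72 mm from the axis: 10 mm wide, 14 mm high (23 to 37 mm above the chuck's origin). This one lies along the chuck's +x; the others 120 and 240 degrees round. The chuck, resting on the dogs, turns when an arm is pushed sideways with 2 to 3 N.
- spindle: Upright spindle unit fixed to the bench: black box 150 x 150 mm, 98 mm tall; origin at the centre of its underside, z up. In its top lies a round steel nose, 92 mm in diameter, top face 100 mm up, with a tapered bore. Roller brackets stand on its own +y and -y sides, 40 to 75 mm from the axis, up to 20 mm above the nose face.
- spindle_mouth (a point): Centre of the bore in the plane of the nose face, 100 mm above the bench; axes as spindle. Bore 29.6 mm in diameter here, narrowing down with a 1:5 taper for 45 mm, then a funnel (to 53 mm deep) into a straight guide hole 15 mm in diameter, 88 mm deep in all: 0.8 mm clearance all round the seated shank. Fully home, the chuck's origin is at this point.
- spindle_dogs (a point): Point on the spindle axis level with the tops of the four steel dogs, which stand on the nose face a quarter turn apart: each 10 mm wide, 10 mm tall, 26 to 38 mm from the axis. The nose is braked at an angle that varies and is NOT measured; these axes are the box's. Off the dogs, the chuck rests on their tops; within about 3 degrees of matching them it falls 4 mm and turns no more.
- spindle_rollers (a point): Point on the spindle axis level with the axes of the two spring rollers (9 mm in diameter, 18 mm long, on the box's +y and -y sides), 15 mm above the nose face. They reach 3 mm over the chuck's disc and stop it about 6 mm above its seat; a downward press of about 10 N (6 to 20 N) makes them yield, then they grip its rim.
- block: Black plastic block 110 x 110 x 85 mm, fixed to the bench, with an upright 35 mm through hole in its middle where the chuck hangs, its flange on the block's top; origin at the centre of the underside.
- bottle: White bottle 60 mm in diameter, 130 mm tall, standing loose near the far edge; origin at the centre of its underside. Not to be moved.
- dish: Closed amber glass dish, 56 mm in diameter, 14 mm tall, loose on the bench; origin at the centre of its underside. Not to be moved.
- wrench: Steel wrench about 180 mm long lying loose on the bench between the spindle and the block, pointing away from the robot. Not to be moved.

How it is judged:
By the outcome, as a careful person would: the job done as asked, in the order asked, and still so for the second after the job is handed in, with the robot touching nothing.
It also fails if it takes over 59 s, if anything falls off the work surface, if the arm or the gripper's body presses on something with over 40 N, if the wrist force passes 120 N, or if a joint passes its speed limit or range.

## Robot

A 6-joint arm with a two-finger parallel gripper is mounted at the origin on the work surface. World frame = base frame: x ahead of the robot, y to its left, z up, the work surface at z = 0. Lengths are in m, angles in rad, forces in N, time in s.
With the tool pointing down it reaches from about 0.25 to 0.725 m from the base axis. Payload 4 kg.
Tool frame: the origin (TCP) lies midway between the tips of the shut fingers; the grasp point (between the pads) lies bot.pinch_z behind it (bot.pinch_z is the distance from the TCP to the grasp point, in m); z points along the fingers, y is the line along which they close (so a half turn about z gives the same grasp; the last joint's range is limited). The gripper opens to 85 mm and grips with 20 to 120 N. Pads are 22 mm wide; open, the fingers measure 114 mm over their backs; the gripper's body (76 mm by 85 mm) begins 54 mm behind the grasp point. The pads swing forward as they close: fully open they stand 13 mm farther back than shut.
Start: joints at [0, 0.241, 0.005, 1.335, 0, 1.571], TCP at [0.5, -0, 0.231] pointing down, gripper open.
Joint ranges: [-2.72, 2.72], [-1.05, 1.87], [-1.09, 1.28], [-1.99, 2.15], [-1.42, 1.44], [-3.14, 3.14]. Speed limits (rad/s): [2.79, 2.79, 3.14, 3.14, 3.14, 3.14].

## Interface

Orientations are given as a unit quaternion [x, y, z, w].
In Python, from workcell import bot gives the robot as it stands.
- The arm moves only by the tool tcp_steps, called by a JSON object that holds its "fn" and its "kwargs", one argument or row to a line. Schema: {"type":"object","properties":{"rows":{"type":"array","items":{"type":"array","items":{"type":"array","items":{"type":"number"},"minItems":7,"maxItems":7},"minItems":1,"maxItems":10},"minItems":1,"maxItems":1},"only":{"type":"string"},"quiet":{"type":"boolean"},"lines":{"type":"string"}},"required":["rows"],"additionalProperties":false}. rows is a list that holds a single list of rows (three levels of brackets), with 1 to 10 rows, each of 7 numbers: a rotation vector rx, ry, rz in units of 0.25 rad, then dx, dy, dz in units of 20 mm, then the finger opening in m; each row is the pose to reach, as a shift and turn from the pose commanded when the call began, along the tool's axes at that moment; what a row does not reach only later rows make up. A row lasts 1/8 s, in which the tool goes at most 0.0625 m and 0.188 rad, less where a joint would pass 70% of its speed; a pose out of reach is approached as far as the arm can. The fingers move at their own pace and stop on an object; the grip force is fixed at half the most. Time passes only in rows, so rows that do not move let the fingers close. The tool returns the time, the measured TCP pose, the force, the opening and the grip force at its end. only (a regular expression) keeps the lines of the reply that match it, lines (a string "A,B") keeps lines A to B, and quiet returns only ok. Input that does not fit is refused with a message, and nothing moves.
- bot.get_obs(): the state, without advancing time (a new reading comes with each control period).
- bot.camera(name): name is "scene" or "side" or "wrist"; returns the picture (480x640x3 uint8, red, green, blue); there is no depth.
- bot.calibration(name): a dict with "mtx" (3x3 intrinsics, pixels), "R" (3x3) and "t" (3): a world point X has camera coordinates R X + t. Camera axes: x right, y down, z forward; pixel columns grow to the right and rows downward; lengths in m; the calibration is good to about 2 mm. A picture is of the moment at which its call begins: read the wrist's pose just before it. calibration takes no time and is no camera call; for the wrist camera it gives the pose at the moment of the call.
- bot.job_done(): hands the job in; it is judged then, once.
The state is a dict: "clock": time; "joint_pos": joint angles; "joint_vel": joint speeds; "tau": joint torques, N m; "eef_pos": TCP position; "tool_rot": TCP orientation; "ft_force": force on the tool from outside, world axes, zero at the start; "ft_torque": the same for the moment, N m; "grip_width": finger opening in m; "grasp_force": force on a finger pad.
Only numpy, scipy, OpenCV 4.12 (cv2) and the standard library are available. Lean on these libraries where they do the work, as an engineer would, in place of code of your own. Each camera call takes 0.05 s, during which the arm holds its last target. There are 200 camera calls.

## Working session

There is one attempt and no reset: what is moved stays moved. The work goes in short steps, Python scripts to look and compute and a tool call to move; the robot and the scene stay as the last step left them, time stands still between calls to the robot, and variables do not carry over. Pictures are saved under pics/ and viewed, at most 10 in all, crops included, and the job is handed in when it is done.

```bash
ls; mkdir -p pics; python3 - <<'E'
from workcell import bot
import cv2
for n in ("scene","side"):
    cv2.imwrite(f"pics/{n}0.png",bot.camera(n)[:,:,::-1])
    c=bot.calibration(n);print(n,c)
o=bot.get_obs();print(o,bot.pinch_z)
E
```

```text
pics
workcell.py
scene {'mtx': array([[482.44031194,   0.        , 322.15498471],
       [  0.        , 482.44031194, 233.87680683],
       [  0.        ,   0.        ,   1.        ]]), 'R': array([[ 0.09130908,  0.99580776, -0.00543706],
       [ 0.67662132, -0.06604589, -0.73336317],
       [-0.73064783,  0.06328389, -0.67981535]]), 't': array([-0.09138666, -0.29551068,  1.39399748])}
side {'mtx': array([[615.83262229,   0.        , 314.99962748],
       [  0.        , 615.83262229, 251.05780184],
       [  0.        ,   0.        ,   1.        ]]), 'R': array([[ 0.89435788, -0.44695483,  0.018851  ],
       [-0.28876084, -0.60896978, -0.73876449],
       [ 0.34167405,  0.65527642, -0.67369998]]), 't': array([-0.52360757,  0.25816556,  0.89016051])}
{'clock': 0.1, 'joint_pos': array([4.59325975e-06, 2.41353941e-01, 3.82560293e-03, 1.33522487e+00,
       1.11734925e-06, 1.57078992e+00]), 'joint_vel': array([-7.22995601e-04,  1.45846053e-04,  2.85054483e-03,  1.32384437e-03,
        5.91352850e-05,  2.88037442e-04]), 'tau': array([-3.57412864e-04, -3.73140085e+01,  2.53010201e+01,  1.07858295e-02,
        2.43542411e-05, -2.54672034e-05]), 'eef_pos': array([4.99407705e-01, 2.63302481e-06, 2.30481134e-01]), 'tool_rot': array([ 7.07102555e-01,  7.07110331e-01, -6.91465042e-04, -6.92256380e-04]), 'ft_force': array([ 0.28197627,  0.55507269, -0.02176695]), 'ft_torque': array([-0.02673013, -0.05993131, -0.01288613]), 'grasp_force': 0.0, 'grip_width': 0.08533111010901312} 0.0187
```

View pics/scene0.png

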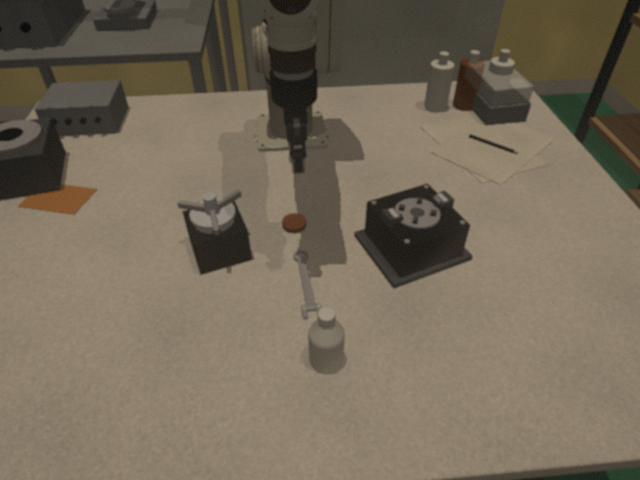

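View pics/side0.png

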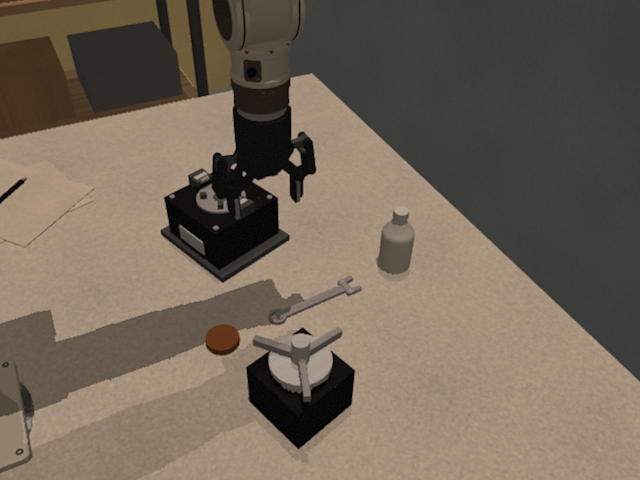

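Scene: chuck knob about (209,197), spindle mouth about (418,212), dish (294,222), wrench (300..315, 255..310). Side: knob about (300,340), mouth about (222,196). I'll enlarge these.

```bash
cat > h.py <<'E'
import numpy as np, cv2
from workcell import bot
def tri(ps):
    """ps: [(cal,u,v),...] -> X, residual px"""
    A=[];b=[]
    for c,u,v in ps:
        P=c["mtx"]@np.c_[c["R"],c["t"]]
        for r in (u*P[2]-P[0],v*P[2]-P[1]): 
            s=np.linalg.norm(r[:3]);A.append(r[:3]/s);b.append(-r[3]/s)
    X=np.linalg.lstsq(np.array(A),np.array(b),rcond=None)[0]
    return X,[proj(c,X)-[u,v] for c,u,v in ps]
def proj(c,X):
    q=c["mtx"]@(c["R"]@np.asarray(X)+c["t"]);return q[:2]/q[2]
def onplane(c,u,v,z):
    d=c["R"].T@np.linalg.solve(c["mtx"],[u,v,1]);o=-c["R"].T@c["t"]
    return o+d*(z-o[2])/d[2]
def pose(): 
    from scipy.spatial.transform import Rotation as R
    o=bot.get_obs();return o["eef_pos"],R.from_quat(o["tool_rot"]).as_matrix()
E
python3 - <<'E'
import cv2,numpy as np
s=cv2.imread("pics/scene0.png");d=cv2.imread("pics/side0.png")
f=lambda i,u,v:cv2.resize(i[v:v+75,u:u+100],None,fx=4,fy=4,interpolation=cv2.INTER_CUBIC)
cv2.imwrite("pics/c.png",np.vstack([np.hstack([f(s,165,180),f(s,370,180)]),np.hstack([f(d,250,325),f(d,170,160)])]))
E
```

```text
(no output)
```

View pics/c.png

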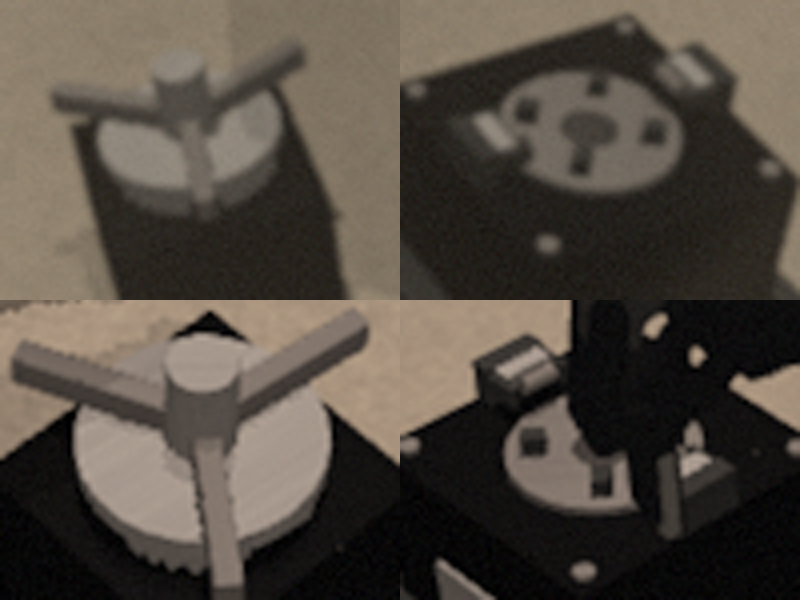

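Crop read-out: knob top scene (209.6,196.4), side (300.4,337.6). Arm tips scene left, right and front; bore scene (417.1,212.1), with four dark dogs around it at roughly (527,112), (598,88), (655,132), (582,162) in crop pixels.

```bash
python3 - <<'E'
from h import *
np.set_printoptions(precision=4,suppress=True)
S=bot.calibration("scene");D=bot.calibration("side")
sc=lambda u,v,o:(u/4-.375+o[0],v/4-.375+o[1])
print("knob",tri([(S,*sc(180,67,(165,180))),(D,*sc(203,52,(250,325)))]))
for n,p,q in (("L->?",(57,90),(228,288)),("x",(57,90),(16,50)),("x",(57,90),(362,20)),("F",(207,212),(362,22)),("R",(300,48),(16,50)),("R2",(300,48),(228,288))):
    print(n,tri([(S,*sc(*p,(165,180))),(D,*sc(*q,(250,325)))]))
print("mouth S",onplane(S,*sc(190,130,(370,180)),.1))
for p in ((225,25),(18,90),(148,243),(370,168)): print("bolt",onplane(S,*sc(*p,(370,180)),.098))
for p in ((127,104),(198,80),(255,123),(182,153)): print("dog",onplane(S,*sc(*p,(370,180)),.110))
for p in ((133,135),(200,172)): print("dogside",onplane(D,*sc(*p,(170,160)),.110))
for p in ((180,272),(8,147),(395,147)): print("boltside",onplane(D,*sc(*p,(170,160)),.098))
for z,p in ((.015,(294,222)),(0,(300,256)),(0,(311,310))): print("dish,wr",onplane(S,*p,z))
print(bot.calibration("wrist"))
E
```

```text
knob (array([ 0.4732, -0.1714,  0.1471]), [array([-0.5457,  0.4806]), array([-0.7733, -0.6588])])
L->? (array([ 0.448 , -0.2407,  0.117 ]), [array([-1.0944,  0.8515]), array([-1.6315, -1.2931])])
x (array([ 0.436 , -0.1989,  0.1508]), [array([ 17.4827, -17.4504]), array([29.3658, 22.2512])])
x (array([ 0.5176, -0.2127,  0.1781]), [array([ 2.6312, -2.1371]), array([3.6299, 2.7648])])
F (array([ 0.543 , -0.159 ,  0.1141]), [array([-0.6737,  0.5594]), array([-0.8812, -0.6943])])
R (array([ 0.4244, -0.1189,  0.1169]), [array([-0.5487,  0.5343]), array([-0.8106, -0.7532])])
R2 (array([ 0.4411, -0.1665,  0.0908]), [array([-22.4004,  16.8349]), array([-29.0975, -28.8074])])
mouth S [0.5036 0.2385 0.1   ]
bolt [0.4172 0.2786 0.098 ]
bolt [0.4611 0.1583 0.098 ]
bolt [0.5807 0.2001 0.098 ]
bolt [0.5385 0.321  0.098 ]
dog [0.492  0.2077 0.11  ]
dog [0.4766 0.2478 0.11  ]
dog [0.5129 0.2679 0.11  ]
dog [0.5318 0.2265 0.11  ]
dogside [0.4725 0.2411 0.11  ]
dogside [0.4908 0.2019 0.11  ]
boltside [0.4627 0.1533 0.098 ]
boltside [0.4211 0.2726 0.098 ]
boltside [0.5839 0.1962 0.098 ]
dish,wr [ 0.4127 -0.0094  0.015 ]
dish,wr [ 0.506  -0.0019  0.    ]
dish,wr [0.6519 0.0107 0.    ]
{'mtx': array([[347.2269,   0.    , 320.11  ],
       [  0.    , 347.2269, 244.2219],
       [  0.    ,   0.    ,   1.    ]]), 'R': array([[ 1.    ,  0.0011, -0.0018],
       [ 0.0016, -0.9555,  0.2949],
       [-0.0014, -0.2949, -0.9555]]), 't': array([-0.5005, -0.0385,  0.379 ])}
```

Chuck axis is about (0.473,-0.1715), with arms at 10/130/250°. Spindle is about (0.502,0.2375), with dogs at about 69.5° mod 90. Next I move above the chuck and check with the wrist camera.

The rows are not in the units I measure in: shifts go in units of 20 mm and turns go in units of 0.25 rad. I convert before sending: -0.027 m is -1.35, -0.172 m is -8.6.

{"fn": "tcp_steps", "kwargs": {
  "rows": [
    [[0,0,0,-3,-0.5,0,0.085],[0,0,0,-6,-1,0,0.085],[0,0,0,-8.6,-1.35,0,0.085],[0,0,0,-8.6,-1.35,0,0.085],[0,0,0,-8.6,-1.35,0,0.085]]
  ]
}}

```text
clock: 0.72
eef_pos: [0.4726, -0.1718, 0.2309]
tool_rot: [0.707, 0.707, -0.0, -0.001]
ft_force: [0.5, -0.2, -0.4]
grip_width: 0.0849
grasp_force: 0.0
```

```bash
python3 - <<'E'
from h import *
import json
c=bot.calibration("wrist");im=bot.camera("wrist")[:,:,::-1];cv2.imwrite("pics/w1.png",im)
print(pose())
for X in ([.473,-.1715,.148],[.473,-.1715,.108]): print(proj(c,X))
E
```

```text
(array([ 0.47287426, -0.17126736,  0.23097442]), array([[-6.23373237e-04,  9.99999531e-01, -7.41347288e-04],
       [ 9.99999559e-01,  6.23893434e-04,  7.01667170e-04],
       [ 7.02129362e-04, -7.40909561e-04, -9.99999479e-01]]))
[318.59555916 252.36436494]
[318.84902596 236.40262443]
```

View pics/w1.png

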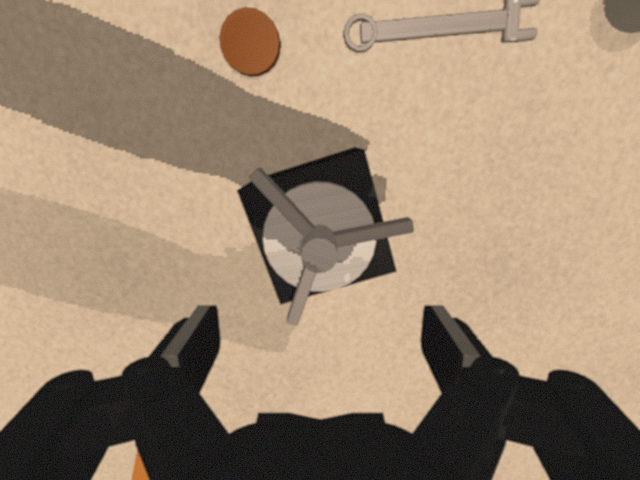

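The wrist view shows the knob top at (319.5,251) and the disc centre at (320,235), which agrees with the estimate to about 1 mm. Arms fall at +10, 130 and 250°. Descend and grip.

In the tool's units: 0.107 m is 5.35, 0.09 m is 4.5.

{"fn": "tcp_steps", "kwargs": {
  "rows": [
    [[0,0,0,0.05,0.05,2.5,0.085],[0,0,0,0.05,0.05,4.5,0.085],[0,0,0,0.05,0.05,5.35,0.085],[0,0,0,0.05,0.05,5.35,0.085],[0,0,0,0.05,0.05,5.35,0.02],[0,0,0,0.05,0.05,5.35,0.02],[0,0,0,0.05,0.05,5.35,0.02],[0,0,0,0.05,0.05,5.35,0.02],[0,0,0,0.05,0.05,5.35,0.02],[0,0,0,0.05,0.05,5.35,0.02]]
  ]
}}

```text
clock: 2.02
eef_pos: [0.4741, -0.1712, 0.1253]
tool_rot: [0.707, 0.707, 0.0, 0.001]
ft_force: [-1.5, 1.3, 5.3]
grip_width: 0.0232
grasp_force: 59.1
```

In the tool's units: -0.13 m is -6.5, -0.11 m is -5.5.

{"fn": "tcp_steps", "kwargs": {
  "rows": [
    [[0,0,0,0,0,-1,0.02],[0,0,0,0,0,-3,0.02],[0,0,0,0,0,-5.5,0.02],[0,0,0,0,0,-6.5,0.02],[0,0,0,0,0,-6.5,0.02],[0,0,0,0,0,-6.5,0.02]]
  ]
}}

```text
clock: 2.78
eef_pos: [0.4729, -0.1706, 0.2523]
tool_rot: [0.707, 0.707, -0.001, -0.002]
ft_force: [0.2, 0.4, -5.3]
grip_width: 0.0231
grasp_force: 60.1
```

```bash
python3 - <<'E'
from h import *
s=bot.camera("scene")[:,:,::-1];d=bot.camera("side")[:,:,::-1]
p,_=pose();print(p)
X=[p[0],p[1],p[2]-.05]
def f(i,n):
    u,v=proj(bot.calibration(n),X).astype(int);u-=50;v-=60;print(n,u,v)
    return cv2.resize(i[v:v+120,u:u+100],None,fx=4,fy=4,interpolation=cv2.INTER_CUBIC)
cv2.imwrite("pics/l.png",np.hstack([f(s,"scene"),f(d,"side")]))
E
```

```text
[ 0.47284026 -0.17061548  0.2521422 ]
scene 154 113
side 249 249
```

View pics/l.png

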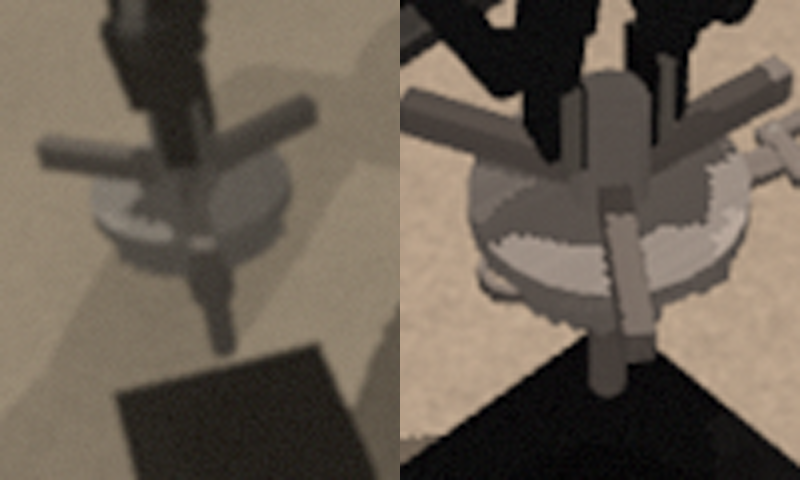

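Lifted and held, shank hanging clear. The slot direction isn't visible from above, so I'll lift it toward camera height to see the flange rim at a flatter angle.

{"fn": "tcp_steps", "kwargs": {
  "rows": [
    [[0,0,0,0,0,-3,0.02],[0,0,0,0,0,-6,0.02],[0,0,0,0,0,-9,0.02],[0,0,0,0,0,-12,0.02],[0,0,0,0,0,-12,0.02],[0,0,0,0,0,-12,0.02]]
  ]
}}

```text
clock: 3.62
eef_pos: [0.4744, -0.1711, 0.4921]
tool_rot: [0.707, 0.707, -0.001, -0.001]
ft_force: [-0.3, 0.8, -5.3]
grip_width: 0.0231
grasp_force: 60.7
```

```bash
python3 - <<'E'
from h import *
s=bot.camera("scene")[:,:,::-1];d=bot.camera("side")[:,:,::-1]
p,_=pose();print(p)
X=[p[0],p[1],p[2]-.05]
def f(i,n,w,h,k):
    c=bot.calibration(n);u,v=proj(c,X).astype(int);u-=w//2;v-=h//2;print(n,u,v,w,h,k,proj(c,[p[0],p[1],p[2]-.038]),proj(c,[p[0],p[1],p[2]-.114]))
    g=cv2.resize(i[v:v+h,u:u+w],(400,600),interpolation=cv2.INTER_CUBIC)
    return (255*(g/255.)**.5).astype('uint8')
cv2.imwrite("pics/h.png",np.hstack([f(s,"scene",80,120,5),f(d,"side",120,180,3.33)]))
E
```

```text
[ 0.47364796 -0.17088869  0.49109579]
scene 137 -15 80 120 5 [176.06866213  37.99516962] [185.991131   85.3972232]Traceback (most recent call last):
  File "<stdin>", line 9, in <module>
  File "<stdin>", line 7, in f
cv2.error: OpenCV(4.12.0) /io/opencv/modules/imgproc/src/resize.cpp:4208: error: (-215:Assertion failed) !ssize.empty() in function 'resize'
```

```bash
cat > crop.py <<'E'
from h import *
import sys
p,_=pose();print(p)
X=[p[0],p[1],p[2]-.06]
def f(n,w,h):
    i=bot.camera(n)[:,:,::-1]
    c=bot.calibration(n);u,v=proj(c,X).astype(int);u=max(0,u-w//2);v=max(0,v-h//2)
    print(n,u,v,proj(c,[p[0],p[1],p[2]-.038]),proj(c,[p[0],p[1],p[2]-.114]))
    g=cv2.resize(np.ascontiguousarray(i[v:v+h,u:u+w]),(400,600),interpolation=cv2.INTER_CUBIC)
    return (255*(g/255.)**.5).astype('uint8')
cv2.imwrite(f"pics/{sys.argv[1]}.png",np.hstack([f("scene",80,120),f("side",120,180)]))
E
python3 crop.py h
```

```text
[ 0.47364796 -0.17088869  0.49109579]
scene 139 0 [176.06866213  37.99516962] [185.991131   85.3972232]
side 240 72 [300.37330269 145.04622397] [300.17882719 203.36482885]
```

View pics/h.png

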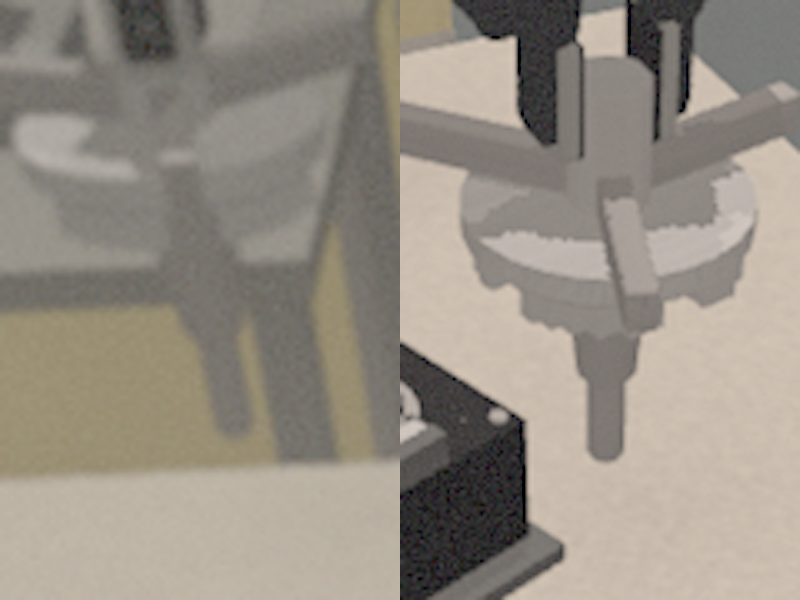

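In the side crop the flange rim has notches on the left (~510,290) and right (~667,310), and the stretch between them is unbroken. That means slots at the arm angle of about 10° (mod 90), so the chuck must turn about -30° to match the dogs at about -20.5°. The shank hangs vertical. I'll refine both angles with the wrist camera beside the spindle.

{"fn": "tcp_steps", "kwargs": {
  "rows": [
    [[0,0,0,3,0.3,0.5,0.02],[0,0,0,6,0.6,1.5,0.02],[0,0,0,9,0.9,3,0.02],[0,0,0,12,1.2,5,0.02],[0,0,0,14.5,1.35,7,0.02],[0,0,0,14.5,1.35,9,0.02],[0,0,0,14.5,1.35,9,0.02],[0,0,0,14.5,1.35,9,0.02]]
  ]
}}

```text
clock: 4.82
eef_pos: [0.5014, 0.1187, 0.3155]
tool_rot: [0.707, 0.707, 0.001, 0.001]
ft_force: [0.9, -0.2, -3.5]
grip_width: 0.023
grasp_force: 60.6
```

```bash
python3 - <<'E'
from h import *
p,R=pose();c=bot.calibration("wrist");im=bot.camera("wrist")[:,:,::-1]
print(p,R)
np.savez("w2.npz",p=p,Rt=R,**c)
q=proj(c,[.502,.2375,.105]).astype(int);print(q)
u,v=np.clip(q[0]-100,0,440),np.clip(q[1]-75,0,330);print(u,v)
cv2.imwrite("pics/w2.png",im)
cv2.imwrite("pics/w2c.png",cv2.resize(im[v:v+150,u:u+200],None,fx=4,fy=4,interpolation=cv2.INTER_CUBIC))
w=im
# arms in w1, world frame using w1 tool position
d=np.array([.4729,-.1713,.2310])-p
c1=dict(c);c1["t"]=c["t"]-c["R"]@d
k=onplane(c1,319.5,251,.148);print("knob",k)
for a in ((410,222),(258,174),(294,320)):
    x=onplane(c1,*a,.122);print(x,np.degrees(np.arctan2(x[1]-k[1],x[0]-k[0])))
E
```

```text
[0.50137463 0.11867203 0.3154502 ] [[ 2.80874616e-04  9.99998795e-01  1.52657567e-03]
 [ 9.99999956e-01 -2.80723286e-04 -9.93442236e-05]
 [-9.89155586e-05  1.52660351e-03 -9.99998830e-01]]
[318  88]
218 13
knob [ 0.47409185 -0.17010685  0.148     ]
[ 0.54128776 -0.15600029  0.122     ] 11.856038555675015
[ 0.43027567 -0.12096291  0.122     ] 131.71983780966707
[ 0.45341976 -0.23764992  0.122     ] -107.01714279014766
```

View pics/w2c.png

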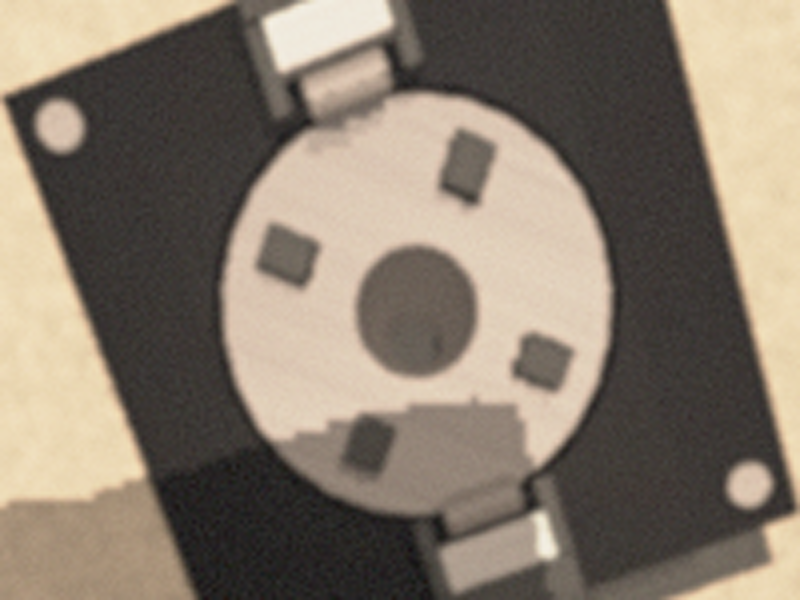

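The wrist crop shows the bore at (417,311) and dog tops at (470,161), (290,251), (546,358) and (371,440). The rollers are at the top and bottom.

```bash
python3 - <<'E'
from h import *
np.set_printoptions(precision=4,suppress=True)
c=np.load("w2.npz");f=lambda u,v,z:onplane(c,u/4-.375+218,v/4-.375+13,z)
m=f(417,311,.1);D=np.array([f(*q,.11) for q in ((470,161),(290,251),(371,440),(546,358))])
print("mouth",m,"nose",f(417,303,.1),"dogs mean",D.mean(0))
for a,b in ((0,2),(1,3)):
    d=D[a]-D[b];print(np.degrees(np.arctan2(d[1],d[0])),np.linalg.norm(d[:2]))
im=cv2.imread("pics/w2.png");print("chuck pts",proj(c,[.5017,.1187,.3155+.025-.0]))
E
python3 - <<'E'
import cv2;im=cv2.imread("pics/w2.png");cv2.imwrite("pics/w2d.png",im[200:480,120:520])
E
```

```text
mouth [0.5048 0.2365 0.1   ] nose [0.5048 0.2382 0.1   ] dogs mean [0.5052 0.2366 0.11  ]
69.04285269550853 0.0631821400136531
159.04762625020575 0.06314479067608929
chuck pts [317.2489 341.5854]
```

View pics/w2d.png

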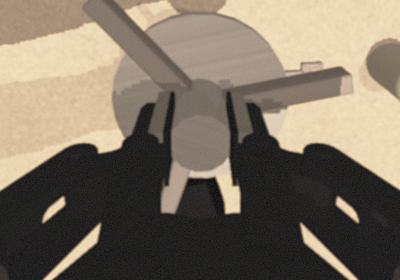

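In hand the knob top is at about (321,343), within 1 mm of the tool axis, with arm ends at (468,272) and (215,205).

```bash
python3 - <<'E'
from h import *
c=np.load("w2.npz")
for z in (.312,.318):
    a=onplane(c,468,272,z);b=onplane(c,215,205,z);d=(b-a)[:2]
    th=np.arctan2(d[1],d[0])-np.radians(150);e=.072*np.array([np.cos(th),np.sin(th)])
    print(z,np.degrees(th),np.hypot(*d),"expect .1247","axis",a[:2]-e, c["p"])
E
```

```text
0.312 14.68006332204149 0.11524224775875241 expect .1247 axis [0.49976926 0.11795017] [0.50137463 0.11867203 0.3154502 ]
0.318 14.68006332204149 0.11049226184969882 expect .1247 axis [0.49701308 0.12034091] [0.50137463 0.11867203 0.3154502 ]
```

In the tool's units: 0.04 m is 2, 0.117 m is 5.85, 0.15 rad is 0.6.

{"fn": "tcp_steps", "kwargs": {
  "rows": [
    [[0,0,0.6,2,0.15,0,0.02],[0,0,1.2,4.5,0.15,0,0.02],[0,0,1.8,5.85,0.15,0,0.02],[0,0,2.372,5.85,0.15,0,0.02],[0,0,2.372,5.85,0.15,2,0.02],[0,0,2.372,5.85,0.15,4,0.02],[0,0,2.372,5.85,0.15,4,0.02],[0,0,2.372,5.85,0.15,4,0.02]]
  ]
}}

```text
clock: 5.88
eef_pos: [0.5062, 0.2362, 0.2376]
tool_rot: [0.883, 0.469, 0.003, 0.0]
ft_force: [-0.2, -0.2, -4.2]
grip_width: 0.0228
grasp_force: 60.6
```

```bash
python3 crop.py s1; python3 - <<'E'
import sys;sys.path.insert(0,".")
from h import *
p,R=pose();c=bot.calibration("wrist");print(R[:,0])
cv2.imwrite("pics/s1w.png",bot.camera("wrist")[:,:,::-1])
a=cv2.imread("pics/s1.png")
b=cv2.imread("pics/s1w.png")
cv2.imwrite("pics/s1a.png",np.hstack([cv2.resize(a,(480,360)) ,cv2.resize(b[:, 160:480],(320,480))[:360]]))
E
```

```text
[0.50615462 0.23623701 0.23762077]
scene 381 121 [423.07903455 172.44766371] [417.8282205  203.92425564]
side 157 69 [216.80643992 149.12579919] [220.45993515 184.19985426]
[0.55937616 0.82889585 0.00547503]
```

View pics/s1a.png

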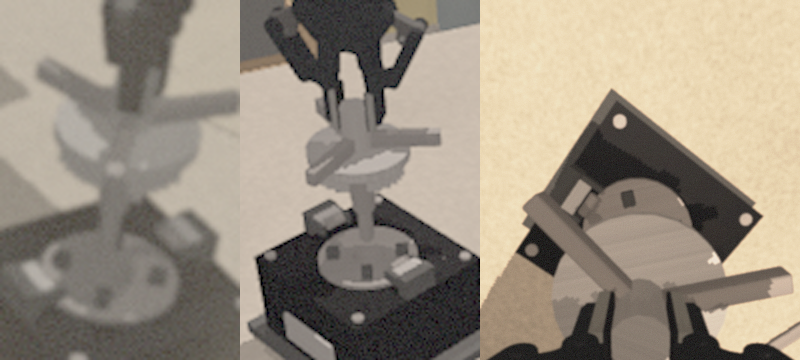

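The shank tip is over the bore. Descending, watching the force.

In the tool's units: 0.075 m is 3.75, 0.07 m is 3.5.

{"fn": "tcp_steps", "kwargs": {
  "rows": [
    [[0,0,0,0,0,1,0.02],[0,0,0,0,0,2,0.02],[0,0,0,0,0,2.75,0.02],[0,0,0,0,0,3.25,0.02],[0,0,0,0,0,3.5,0.02],[0,0,0,0,0,3.75,0.02],[0,0,0,0,0,3.75,0.02],[0,0,0,0,0,3.75,0.02]]
  ]
}}

```text
clock: 7.02
eef_pos: [0.5045, 0.2365, 0.1596]
tool_rot: [0.883, 0.47, 0.001, -0.0]
ft_force: [1.3, 2.9, -5.1]
grip_width: 0.0232
grasp_force: 60.8
```

```bash
python3 -c "
from workcell import bot
for i in range(1):
  o=bot.get_obs();print(o['eef_pos'],o['ft_force'],o['ft_torque'])"
```

```text
[0.50446541 0.23647614 0.1595861 ] [ 1.34160374  2.92045158 -5.14420401] [ 1.08515404 -0.5964957   0.01085887]
```

In the tool's units: 0.0005 m is 0.025, -0.0003 m is -0.015.

{"fn": "tcp_steps", "kwargs": {
  "rows": [
    [[0,0,0,0.025,-0.015,0.2,0.02],[0,0,0,0.025,-0.015,0.4,0.02],[0,0,0,0.025,-0.015,0.5,0.02],[0,0,0,0.025,-0.015,0.5,0.02]]
  ]
}}

```text
clock: 7.52
eef_pos: [0.5043, 0.2375, 0.1493]
tool_rot: [0.883, 0.47, 0.001, -0.001]
ft_force: [1.8, 4.7, -4.0]
grip_width: 0.0229
grasp_force: 60.9
```

In the tool's units: 0.001 m is 0.05, -0.0002 m is -0.01.

{"fn": "tcp_steps", "kwargs": {
  "rows": [
    [[0,0,0,0.05,-0.01,0,0.02],[0,0,0,0.05,-0.01,0.1,0.02],[0,0,0,0.05,-0.01,0.15,0.02],[0,0,0,0.05,-0.01,0.15,0.02]]
  ]
}}

```text
clock: 8.02
eef_pos: [0.5046, 0.2381, 0.1466]
tool_rot: [0.883, 0.47, 0.001, -0.0]
ft_force: [1.7, 5.5, -0.6]
grip_width: 0.0229
grasp_force: 61.1
```

Side load suggests a slight tilt in the grip. I'll relax the grip so the chuck centres itself, then re-grip.

{"fn": "tcp_steps", "kwargs": {
  "rows": [
    [[0,0,0,0,0,0,0.04],[0,0,0,0,0,0,0.04],[0,0,0,0,0,0,0.04],[0,0,0,0,0,0,0.04]]
  ]
}}

```text
clock: 8.52
eef_pos: [0.5044, 0.2371, 0.1463]
tool_rot: [0.883, 0.47, -0.0, 0.0]
ft_force: [0.4, -0.1, 0.1]
grip_width: 0.0399
grasp_force: 0.0
```

```bash
python3 - <<'E'
from h import *
o=bot.get_obs();print(o['ft_force'],o['ft_torque'])
for n in ("scene","side"):
    cv2.imwrite(f"pics/r_{n}.png",bot.camera(n)[:,:,::-1])
E
```

```text
[ 0.40096728 -0.08874827  0.14964512] [-0.0452012   0.00887174 -0.02287879]
```

In the tool's units: -0.045 m is -2.25, -0.035 m is -1.75.

{"fn": "tcp_steps", "kwargs": {
  "rows": [
    [[0,0,0,0,0,-1,0.04],[0,0,0,0,0,-2.25,0.04],[0,0,0,0,0,-2.25,0],[0,0,0,0,0,-2.25,0],[0,0,0,0,0,-2.25,0],[0,0,0,0,0,-1.75,0],[0,0,0,0,0,-1.5,0],[0,0,0,0,0,-1.5,0],[0,0,0,0,0,-1.3,0],[0,0,0,0,0,-1.3,0]]
  ]
}}

```text
clock: 9.88
eef_pos: [0.5043, 0.2375, 0.1721]
tool_rot: [0.883, 0.47, -0.0, -0.0]
ft_force: [-0.2, 0.8, 0.6]
grip_width: -0.0003
grasp_force: 0.0
```

{"fn": "tcp_steps", "kwargs": {
  "rows": [
    [[0,0,0,0,0,0.05,0],[0,0,0,0,0,0.1,0],[0,0,0,0,0,0.1,0]]
  ]
}}

```text
clock: 10.25
eef_pos: [0.5044, 0.2375, 0.1703]
tool_rot: [0.883, 0.47, 0.0, 0.0]
ft_force: [0.9, 0.4, 0.4]
grip_width: -0.0001
grasp_force: 0.0
```

{"fn": "tcp_steps", "kwargs": {
  "rows": [
    [[0,0,0,0,0,0.05,0],[0,0,0,0,0,0.1,0],[0,0,0,0,0,0.1,0]]
  ]
}}

```text
clock: 10.62
eef_pos: [0.5047, 0.2376, 0.1686]
tool_rot: [0.883, 0.47, 0.0, 0.0]
ft_force: [-0.4, -0.8, -0.1]
grip_width: 0.0001
grasp_force: 0.6
```

In the tool's units: 0.001 m is 0.05.

{"fn": "tcp_steps", "kwargs": {
  "rows": [
    [[0,0,0,0,0,0.05,0],[0,0,0,0,0,0.05,0]]
  ]
}}

```text
clock: 10.88
eef_pos: [0.5052, 0.2378, 0.1683]
tool_rot: [0.883, 0.47, 0.001, 0.0]
ft_force: [0.6, -0.1, 4.7]
grip_width: -0.0001
grasp_force: 2.5
```

{"fn": "tcp_steps", "kwargs": {
  "rows": [
    [[0,0,0,0,0,0.05,0],[0,0,0,0,0,0.05,0]]
  ]
}}

```text
clock: 11.12
eef_pos: [0.5053, 0.238, 0.1677]
tool_rot: [0.883, 0.47, 0.002, 0.0]
ft_force: [0.4, 0.2, 7.0]
grip_width: 0.0002
grasp_force: 3.5
```

{"fn": "tcp_steps", "kwargs": {
  "rows": [
    [[0,0,0,0,0,0.05,0],[0,0,0,0,0,0.05,0]]
  ]
}}

```text
clock: 11.38
eef_pos: [0.5049, 0.2378, 0.1661]
tool_rot: [0.883, 0.47, 0.001, 0.0]
ft_force: [-0.1, 0.5, 3.1]
grip_width: 0.0
grasp_force: 1.7
```

Contact at 0.168 shows it dropped over the dogs. The rollers are now yielding, so I keep pressing.

In the tool's units: 0.001 m is 0.05.

{"fn": "tcp_steps", "kwargs": {
  "rows": [
    [[0,0,0,0,0,0.05,0],[0,0,0,0,0,0.05,0]]
  ]
}}

```text
clock: 11.62
eef_pos: [0.5037, 0.2372, 0.1634]
tool_rot: [0.883, 0.47, -0.001, -0.0]
ft_force: [0.2, 0.2, -0.3]
grip_width: 0.0
grasp_force: 0.0
```

{"fn": "tcp_steps", "kwargs": {
  "rows": [
    [[0,0,0,0,0,0.05,0],[0,0,0,0,0,0.05,0]]
  ]
}}

```text
clock: 11.88
eef_pos: [0.5038, 0.2372, 0.1631]
tool_rot: [0.883, 0.47, -0.001, -0.0]
ft_force: [-1.8, -1.3, 3.2]
grip_width: -0.0002
grasp_force: 1.7
```

{"fn": "tcp_steps", "kwargs": {
  "rows": [
    [[0,0,0,0,0,0.05,0],[0,0,0,0,0,0.05,0]]
  ]
}}

```text
clock: 12.12
eef_pos: [0.5038, 0.2372, 0.1631]
tool_rot: [0.883, 0.47, -0.0, -0.0]
ft_force: [-4.1, -1.9, 8.1]
grip_width: -0.0002
grasp_force: 4.0
```

{"fn": "tcp_steps", "kwargs": {
  "rows": [
    [[0,0,0,0,0,0.05,0],[0,0,0,0,0,0.05,0]]
  ]
}}

```text
clock: 12.38
eef_pos: [0.5038, 0.2372, 0.163]
tool_rot: [0.883, 0.47, 0.0, -0.0]
ft_force: [-5.8, -2.5, 12.4]
grip_width: 0.0002
grasp_force: 6.2
```

It snapped home: knob top at 0.163, exactly nominal, and stiff. One firmer press, then retract and look.

{"fn": "tcp_steps", "kwargs": {
  "rows": [
    [[0,0,0,0,0,0.1,0],[0,0,0,0,0,0.15,0],[0,0,0,0,0,0.15,0]]
  ]
}}

```text
clock: 12.75
eef_pos: [0.5039, 0.2373, 0.163]
tool_rot: [0.883, 0.47, 0.001, 0.0]
ft_force: [-9.4, -5.2, 25.6]
grip_width: 0.0
grasp_force: 13.1
```

{"fn": "tcp_steps", "kwargs": {
  "rows": [
    [[0,0,0,0,0,-0.5,0],[0,0,0,0,0,-3,0],[0,0,0,-3,0,-6,0],[0,0,0,-6,0,-7.5,0],[0,0,0,-9,0,-7.5,0],[0,0,0,-9,0,-7.5,0],[0,0,0,-9,0,-7.5,0]]
  ]
}}

```text
clock: 13.62
eef_pos: [0.4037, 0.0876, 0.3085]
tool_rot: [0.883, 0.469, 0.001, 0.0]
ft_force: [0.1, 0.1, 0.1]
grip_width: -0.0002
grasp_force: 0.0
```

```bash
python3 - <<'E'
from h import *
s=bot.camera("scene")[:,:,::-1];d=bot.camera("side")[:,:,::-1]
g=np.hstack([cv2.resize(np.ascontiguousarray(s[130:290,340:500]),(400,400),interpolation=2),cv2.resize(np.ascontiguousarray(d[100:300,120:320]),(400,400),interpolation=2)])
h=np.hstack([cv2.resize(s,(267,200)),cv2.resize(d,(267,200)),np.zeros((200,266,3),'uint8')])
cv2.imwrite("pics/fin.png",(255*(np.vstack([g,h])/255.)**.6).astype('uint8'))
for n,c in (("scene",bot.calibration("scene")),("side",bot.calibration("side"))):print(n,proj(c,[.5037,.2372,.163]))
E
```

```text
scene [420.66106204 187.24907582]
side [217.13142055 166.4831014 ]
```

View pics/fin.png

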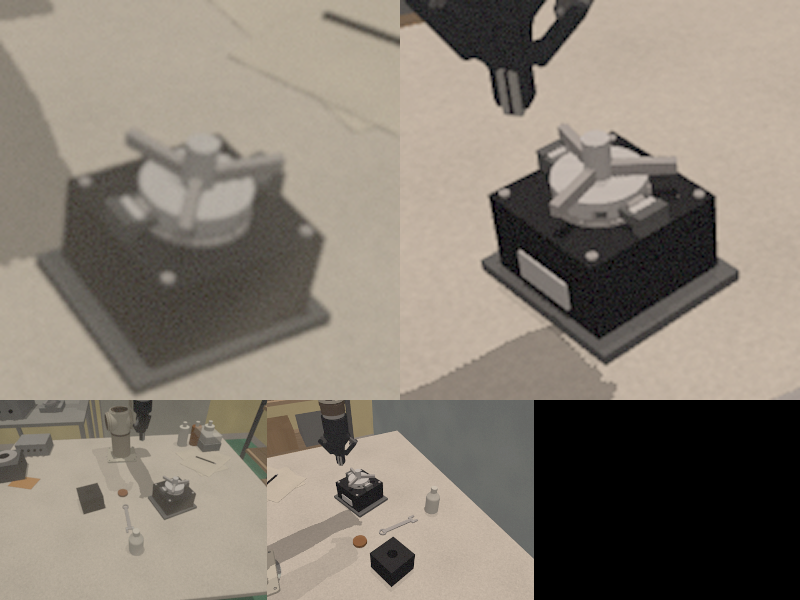

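The chuck sits flush and upright on the nose with the rollers gripping its rim. The knob is at (597,143) in the side crop. Bottle, dish and wrench are where they started, and the robot is clear.

```bash
python3 -c "
from workcell import bot
print(bot.job_done())"
```

```text
the job is handed in; nothing more can be done
None
```

The chuck is fully home in the spindle: slots over the dogs, pressed past both rollers, upright on the nose, with the bottle, dish and wrench left in place. The job was handed in at about 14 s.

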